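# Clip the job tag to the loaded board tray

## Robot

A 6-joint arm with a two-finger parallel gripper is mounted at the origin on the work surface. World frame = base frame: x ahead of the robot, y to its left, z up, the work surface at z = 0. Lengths are in m, angles in rad, forces in N, time in s.
With the tool pointing down it reaches from about 0.375 to 0.9 m from the base axis. Payload 3.1 kg.
Tool frame: the origin (TCP) lies on the centre line of the jaws, within the pads' length; the fingertips stand robot.tcp_to_tips ahead of it and the grasp point (between the pads) lies 3 mm ahead of it (robot.tcp_to_tips is the distance from the TCP to the fingertips, in m); z points along the fingers, y is the line along which they close (so a half turn about z gives the same grasp; the last joint's range is limited). The gripper opens to 87 mm and grips with 3 to 60 N. Pads are 19 mm wide; open, the fingers measure 117 mm over their backs; the gripper's body (75 mm by 190 mm) begins 51 mm behind the grasp point.
Start: joints at [-1.391, 0.527, 1.433, -0, 1.181, -0.178], TCP at [0.219, -0.585, 0.245] pointing down, gripper open.
Joint ranges: [-3.08, 3.08], [-0.75, 2.2], [0.22, 2.44], [-1.43, 4.57], [0, 2.65], [-2.85, 2.85]. Speed limits (rad/s): [2.79, 2.79, 3.14, 3.14, 3.14, 3.14].

## Interface

Orientations are given as a unit quaternion [x, y, z, w].
In Python, from rig import robot gives the robot as it stands. The module is installed in compiled form; this text tells all that it offers.
- The arm moves only by the shell command python3 -m jog 'ROWS' [FORCE]. ROWS is JSON, one flat list of numbers, 5 for each row, row after row: the finger opening in m, from 0 to 0.087, then the shift along the tool's x, y, z in m, then the turn about the tool's z in units of 10 degrees (1.0 is 10 degrees). In form: [claw, x, y, z, roll, claw, x, y, z, roll, ...]. A call has 1 to 20 rows; each row shifts and turns the commanded pose from where the row before left it, along the tool's axes as they then stand; what a row does not reach is not made up. A row lasts 1/8 s, in which the tool goes at most 62.5 mm and 10.7 degrees, less where a joint would pass 70% of its speed; a pose out of reach is approached as far as the arm can. A call with a gripper value outside its range is refused whole. The fingers move at their own pace and stop on an object; FORCE is the grip in N (left out, the last holds). Time passes only in rows, so rows that do not move let the fingers close. It gives the time, the measured TCP pose, the force, the opening and the grip force at its end, in the units of the state.
- robot.get_obs(): the state, without advancing time (a new reading comes with each control period).
- robot.camera(name): name is "scene" or "top"; returns the picture (480x640x3 uint8, blue, green, red); there is no depth.
- robot.camera_model(name): a dict with "fx", "fy", "cx", "cy" (pixels), "R" (3x3) and "t" (3): a world point X has camera coordinates R X + t. Camera axes: x right, y down, z forward; pixel columns grow to the right and rows downward; lengths in m; the calibration is good to about 2 mm. A picture is of the moment at which its call begins. camera_model takes no time and is no camera call.
- robot.hand_in(): hands the job in; it is judged then, once.
Trained networks look in the newest picture that a camera, given by its name, has taken for a name from the list of things; names that differ only in an ending like _2 or _b are one class to them, and where a whole thing is asked for, a point or a joint stands for the part that bears it (a point fixed in the world has none). Each returns a list of dicts, best first, with "conf" (0 to 1); they miss things now and then, are a little off and sometimes report something else, mostly with a low value. They report only what shows in the picture. A call takes as long as a camera call.
- robot.look_for(camera, label): "extent" ([centre column, centre row, width, height] in pixels, round what is visible of it).
- robot.outline_of(camera, label): "region" (480x640 bool, what is visible of it) and "extent" ([centre column, centre row, width, height] in pixels, round what is visible of it).
The state is a dict: "time": time; "q": joint angles; "joint_velocities": joint speeds; "joint_torque": joint torques, N m; "position": TCP position; "tool_rot": TCP orientation; "ft_force": force on the tool from outside, world axes, zero at the start; "moment": the same for the moment, N m; "grip_width": finger opening in m; "grip_force": force on a finger pad.
Only numpy, scipy, OpenCV 4.12 (cv2) and the standard library are available. Lean on these libraries where they do the work, as an engineer would, in place of code of your own. Each camera call takes 0.05 s, during which the arm holds its last target. There are 200 camera calls.

## Task

Clip the metal job tag onto the tray that is loaded with circuit boards, not the empty one: push its snap hook against the tray's D-ring so that the sprung gate gives way and snaps shut again with the ring caught inside the hook. Leave the tag standing upright on the bench, and do not knock over the spray can.

Things in the scene. Friction and masses are not known exactly. Their poses are not given: they have to be found in the camera images.
- tag_grip (a point): Centre of the loose 0.25 kg job tag's holder, to grasp: upright aluminium plate 60 (x) x 14 (y) mm, top 24 mm above, on a 70 x 44 x 5 mm foot with underside 30 mm below. Tag +x points to its snap hook, z up. It is a level loop of 8 mm steel rod, mid-plane 8 mm lower; rod axes from here: back bar y = -19 mm, round end x = 135 mm, nose on the +y side back to x = 117 mm; gate closes the rest of +y.
- gate (a joint): Hook gate, 5 mm rod, upright hinge at x 74, y 19 mm from tag_grip (tag axes), 38 mm long towards +x up to the nose. 0 shut; grows as its end swings to tag -y; 1.0 rad fully open; spring 2 N (shut) to 5 N (open) at its end. Ring bar should push in at x about 102 mm, towards -y, to y about -4 mm; then brought to x about 122 mm (round end) it frees the gate, which snaps shut.
- full_tray_ring (a point): Upright bar (6 mm steel) of the D-ring on the tray loaded with green boards; its middle, 27 mm over the bench; opening 8 to 47 mm over the bench. +x points to the tray's near wall, 39 mm away. Tray fixed, 150 (x) x 130 (y) x 60 mm, boards to 90 mm; ring 30 mm to +y of its middle. The empty tray has the same ring. To clip, turn tag +y along this +x: the holder then lies clear on the +y side.
- spray_can: Bystander: upright red spray can, 60 mm diameter, 180 mm tall, 0.3 kg, loose on the bench; origin at the centre of its underside.

How it is judged:
At the end, for the whole second after the job is handed in: The upright bar of the loaded tray's D-ring is inside the hook's loop (anywhere between gate and back bar, shank and round end), the gate is shut (under 0.12 rad), the tag stands on the bench within 10 degrees of upright (foot at most 6 mm off the bench), and the spray can is still standing (x of full_tray_ring in the frame of tag_grip between 0.062 and 0.133 m and y of full_tray_ring in the frame of tag_grip between -0.0165 and 0.0165 m and z of full_tray_ring in the frame of tag_grip between -0.018 and 0.012 m and value of joint gate below 0.12 rad and angle between tag_grip's own z axis and vertical below 0.17 rad and height (world z) of tag_grip below 0.036 m and angle between spray_can's own z axis and vertical below 0.3 rad); the robot touches nothing.
It fails at once if the spray can is knocked over (angle between spray_can's own z axis and vertical above 0.5 rad).
It also fails if it takes over 38 s, if anything falls off the work surface, if the arm or the gripper's body presses on something with over 40 N, if the wrist force passes 120 N, or if a joint passes its speed limit or range.

## Working session

There is one attempt and no reset: what is moved stays moved. The work goes in short steps, Python scripts to look and compute and a shell command to move; the robot and the scene stay as the last step left them, time stands still between calls to the robot, and variables do not carry over. Pictures are saved under pics/ and viewed, at most 10 in all, crops included, and the job is handed in when it is done.

```bash
mkdir -p pics; python3 - <<'E'
from rig import robot
import cv2
o=robot.get_obs()
print(o['time'],o['position'],o['tool_rot'],robot.tcp_to_tips)
for c in('scene','top'):
    cv2.imwrite(f'pics/{c}0.png',robot.camera(c))
    m=robot.camera_model(c);print(c,{k:__import__('numpy').round(v,4).tolist() for k,v in m.items()})
    for l in('tag_grip','gate','full_tray_ring','spray_can'):
        print(l,[(round(d['conf'],2),[round(float(v)) for v in d['extent']]) for d in robot.look_for(c,l)][:3])
E
```

```text
0.0 [ 0.21936798 -0.5845017   0.24356764] [ 9.83950494e-01  1.78438307e-01 -2.70347366e-06 -1.09379727e-03] 0.022
scene {'fx': 496.9723, 'fy': 496.9723, 'cx': 319.9085, 'cy': 249.1775, 'R': [[0.5058, 0.8626, -0.0118], [0.7426, -0.4423, -0.5029], [-0.439, 0.2456, -0.8643]], 't': [-0.1724, -0.375, 1.1223]}
tag_grip [(0.63, [392, 181, 89, 35])]
gate []
full_tray_ring [(0.89, [346, 376, 128, 144])]
spray_can [(0.64, [176, 293, 68, 82])]
top {'fx': 542.0647, 'fy': 542.0647, 'cx': 319.1139, 'cy': 234.0851, 'R': [[-0.0207, -0.9998, -0.0013], [-0.9979, 0.0207, -0.0618], [0.0618, -0.0, -0.9981]], 't': [-0.0771, 0.4926, 0.8669]}
tag_grip [(0.93, [189, 290, 101, 73])]
gate [(0.39, [215, 295, 24, 18])]
full_tray_ring [(0.67, [365, 122, 88, 132])]
spray_can [(0.94, [482, 241, 74, 44]), (0.73, [186, 289, 93, 75])]
```

View pics/top0.png

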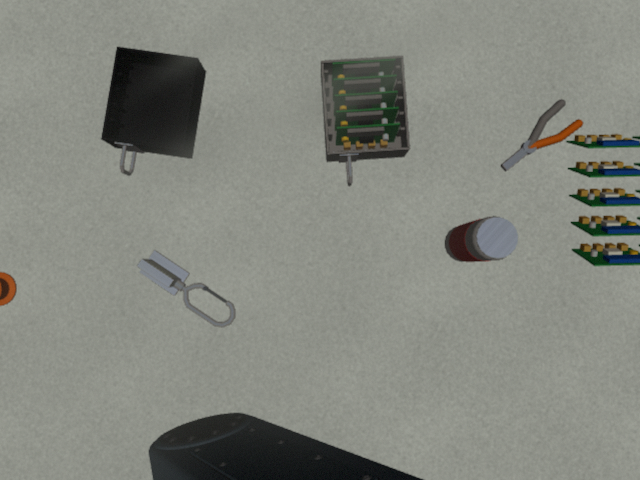

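View pics/scene0.png

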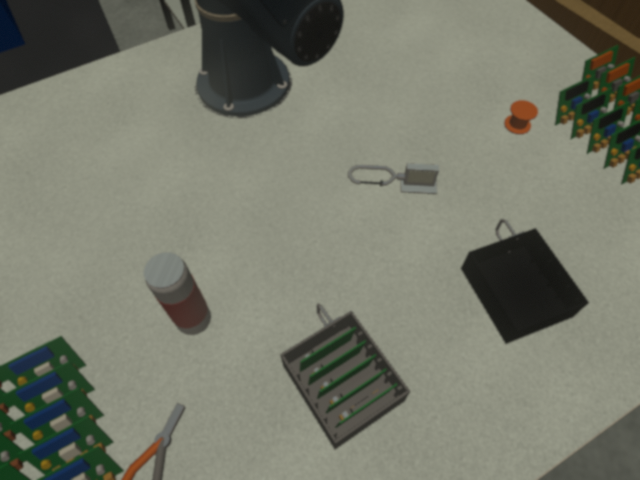

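```bash
python3 - <<'E'
import cv2,numpy as np
t=cv2.imread('pics/top0.png');s=cv2.imread('pics/scene0.png')
def crop(i,c,r,w,h,k): return cv2.resize(i[r:r+h,c:c+w],None,fx=k,fy=k,interpolation=cv2.INTER_CUBIC)
a=crop(t,130,240,120,96,4)   #480x384 origin 130,240
b=crop(t,315,145,50,48,6)    #300x288
c=crop(s,340,155,110,50,4)   #440x200
d=crop(s,300,290,60,45,5)   #300x225
o=np.zeros((600,800,3),np.uint8)
o[:384,:480]=a;o[:288,490:790]=b;o[390:590,:440]=c;o[300:525,490:790]=d
cv2.imwrite('pics/crops.png',o)
E
```

```text
(no output)
```

View pics/crops.png

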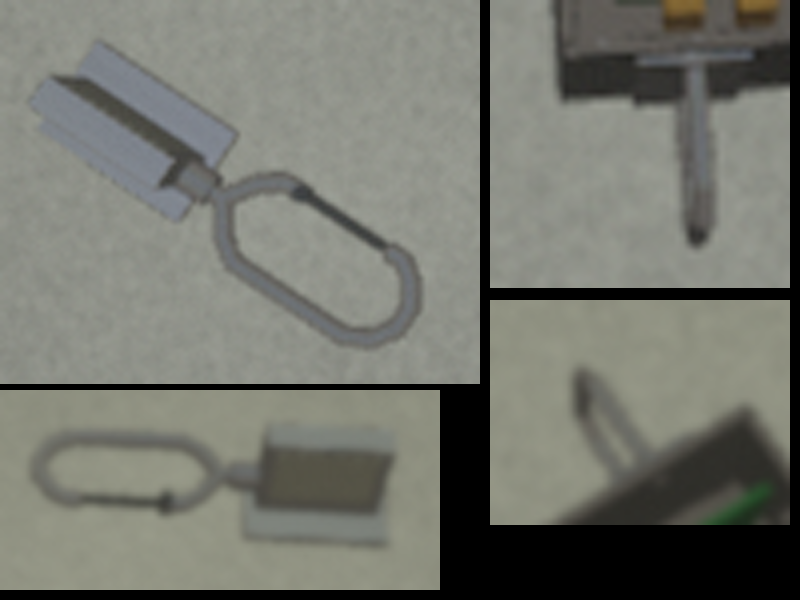

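```bash
cat > h.py <<'E'
import numpy as np
from rig import robot
from scipy.optimize import least_squares
M={c:robot.camera_model(c) for c in('top','scene')}
def proj(c,X):
    m=M[c];p=np.asarray(m['R'])@X+np.asarray(m['t']);return np.array([m['fx']*p[0]/p[2]+m['cx'],m['fy']*p[1]/p[2]+m['cy']])
def w(p,z,l):
    x,y,a=p;c,s=np.cos(a),np.sin(a);return np.array([x+c*l[0]-s*l[1],y+s*l[0]+c*l[1],z+l[2]])
def fit(pts,z,g):
    f=lambda p:np.concatenate([proj(c,w(p,z,np.array(l)/1e3))-uv for c,uv,l in pts])
    r=least_squares(f,g,loss='soft_l1',x_scale=[.01,.01,.1]);print(r.x.round(4),np.degrees(r.x[2]).round(2));print(f(r.x).reshape(-1,2).round(1).tolist());return r.x
def cr(u,v,u0,v0,k,c0,r0): return (c0+(u-u0+.5)/k-.5,r0+(v-v0+.5)/k-.5)
E
python3 - <<'E'
from h import *
T=lambda u,v:cr(u,v,0,0,4,130,240)
S=lambda u,v:cr(u,v,0,390,4,340,155)
t=[('top',T(303,190),(74,19,-8)),('top',T(388,249),(117,19,-8)),('top',T(98,40),(-35,22,-25)),('top',T(240,133),(35,22,-25)),('top',T(185,222),(35,-22,-25)),
('top',T(52,76),(-30,7,24)),('top',T(30,103),(-30,-7,24)),('top',T(160,187),(30,-7,24))]
s=[('scene',S(167,503),(74,19,-8)),('scene',S(33,468),(139,0,-8)),('scene',S(388,546),(-35,22,-27)),('scene',S(243,540),(35,22,-27)),('scene',S(268,447),(30,7,24)),('scene',S(393,460),(-30,7,24))]
g=(.35,.15,-2.2)
fit(t,.03,g);fit(s,.03,g);fit(t+s,.03,g)
B=lambda u,v:cr(u,v,490,0,6,315,145)
D=lambda u,v:cr(u,v,490,300,5,300,290)
r=[('top',B(697,243),(-3,0,-21)),('top',(327.5,154),(39,35,33)),('top',(409,149.5),(39,-95,33)),('top',(320.5,61),(189,35,33)),('top',(403.5,56),(189,-95,33))]
q=[('scene',D(583,370),(-1,0,22)),('scene',D(582,412),(-1,0,-20))]
g=(.5,-.1,0)
fit(r,.027,g);p=fit(r+q,.027,g)
# can
print([proj('top',w(p,.027,(0,0,k)))for k in(-.02,0,.02)])
E
```

```text
[ 0.4343  0.1674 -2.1652] -124.06
[[1.0, 0.2], [2.1, 0.1], [0.2, -0.3], [0.1, -0.4], [-1.1, 0.0], [-0.6, -0.5], [-0.2, 0.3], [-0.6, 0.4]]
[ 0.4353  0.1672 -2.1833] -125.09
[[-0.4, 0.6], [-0.4, -0.4], [0.2, 0.5], [-0.1, -0.1], [-0.1, 0.2], [1.2, -1.2]]
[ 0.4345  0.1674 -2.1701] -124.34
[[0.9, 0.3], [1.9, 0.3], [0.3, -0.5], [0.1, -0.4], [-1.2, -0.1], [-0.6, -0.7], [-0.2, 0.1], [-0.7, 0.3], [-0.4, 0.7], [-0.6, 0.0], [0.1, -0.0], [-0.1, -0.3], [-0.3, 0.1], [1.0, -1.7]]
[ 0.5745 -0.1382  0.0396] 2.27
[[-0.1, 0.1], [-0.8, 0.6], [0.9, 0.1], [0.4, -0.4], [-0.3, -0.3]]
[ 0.5741 -0.1384  0.041 ] 2.35
[[0.0, 0.4], [-0.7, 0.9], [1.0, 0.3], [0.3, -0.1], [-0.4, -0.1], [0.1, 0.1], [0.7, 1.9]]
[array([348.9994761 , 183.54467304]), array([349.6653349 , 181.62716931]), array([350.36226662, 179.6201835 ])]
```

```bash
cat >> h.py <<'E'
def go(*tg):
    from scipy.spatial.transform import Rotation as Ro
    o=robot.get_obs();p=np.array(o['position']);R=Ro.from_quat(o['tool_rot']).as_matrix()
    th=np.degrees(np.arctan2(R[1,0],R[0,0]));print('t',round(o['time'],2),'pos',p.round(4),'th',th.round(2),'tilt',np.degrees(np.arccos(-R[2,2])).round(2),'F',np.round(o['ft_force'],1),'w',round(o['grip_width'],4),'gf',round(o['grip_force'],1))
    for x,y,z,t in tg:
        r=(th-t)/10;a=np.radians(t);d=np.array([x,y,z])-p;X=np.array([np.cos(a),np.sin(a)]);Y=np.array([np.sin(a),-np.cos(a)])
        print('roll',round(r,3),'then xyz mm',(1e3*np.array([d[:2]@X,d[:2]@Y,-d[2]])).round(1).tolist());p=np.array([x,y,z]);th=t
E
python3 -m jog '[0.087,0,0,0,-0.88,0.087,0,0,0,-0.88,0.087,0,0,0,-0.88,0.087,0,0,0,-0.88,0.087,0,0,0,0]'
python3 -c "
from h import *
go((.40,-.1,.2,55.7),(.4345,.1674,.13,55.7),(.4345,.1674,.037,55.7))"
```

```text
time: 1.12
position: [0.2195, -0.5852, 0.2446]
tool_rot: [0.884, 0.467, 0.0, 0.0]
ft_force: [0.6, -1.0, -0.2]
grip_width: 0.0873
grip_force: 0.0
t 1.12 pos [ 0.2195 -0.5852  0.2446] th 55.66 tilt 0.0 F [ 0.6 -1.  -0.2] w 0.0873 gf 0.0
roll -0.004 then xyz mm [502.5, -124.3, 44.6]
roll 0.0 then xyz mm [240.3, -122.2, 70.0]
roll 0.0 then xyz mm [0.0, 0.0, 93.0]
```

```bash
python3 -m jog '[0.087,0.042,-0.0104,0.003,0,0.087,0.042,-0.0104,0.003,0,0.087,0.042,-0.0104,0.003,0,0.087,0.042,-0.0104,0.003,0,0.087,0.042,-0.0104,0.003,0,0.087,0.042,-0.0104,0.003,0,0.087,0.042,-0.0104,0.004,0,0.087,0.042,-0.0104,0.004,0,0.087,0.042,-0.0104,0.004,0,0.087,0.042,-0.0104,0.004,0,0.087,0.042,-0.0104,0.004,0,0.087,0.0405,-0.0104,0.004,0,0.087,0.040,-0.020,0.011,0,0.087,0.040,-0.020,0.011,0,0.087,0.040,-0.020,0.012,0,0.087,0.040,-0.020,0.012,0,0.087,0.040,-0.021,0.012,0,0.087,0.040,-0.021,0.012,0,0.087,0,0,0,0]'
python3 -c "
from h import *
import cv2
go((.4345,.1674,.037,55.7))
cv2.imwrite('pics/scene1.png',robot.camera('scene')[100:300,260:520].repeat(3,0).repeat(3,1))"
```

```text
time: 3.5
position: [0.4333, 0.1699, 0.132]
tool_rot: [0.883, 0.469, 0.0, -0.0]
ft_force: [-0.3, -0.7, -0.2]
grip_width: 0.0869
grip_force: 0.0
t 3.5 pos [0.4333 0.1699 0.132 ] th 55.9 tilt 0.01 F [-0.3 -0.7 -0.2] w 0.0869 gf 0.0
roll 0.02 then xyz mm [-1.4, 2.4, 95.0]
```

View pics/scene1.png

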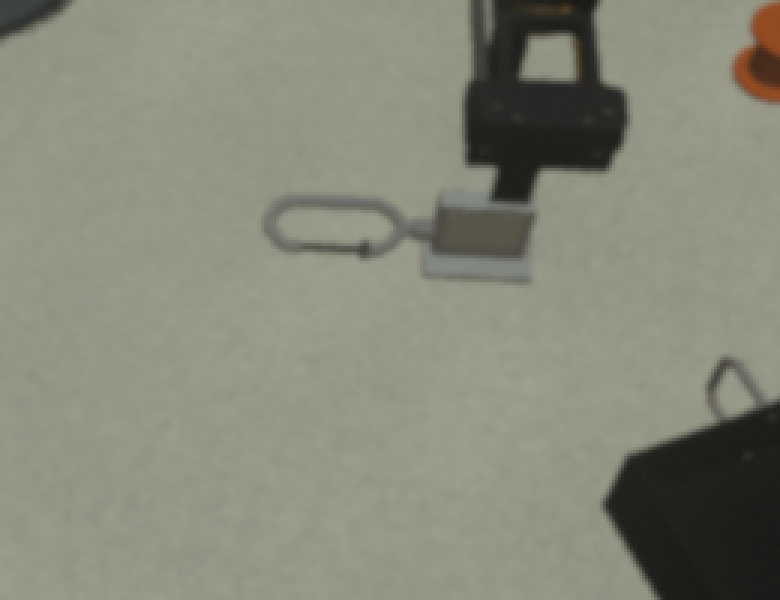

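The gripper hangs above the plate (plate at about (422, 177) in the full picture), aligned. Descend and grip.

```bash
python3 -m jog '[0.087,-0.0014,0.0024,0.019,0,0.087,0,0,0.019,0,0.087,0,0,0.019,0,0.087,0,0,0.019,0,0.087,0,0,0.019,0,0.087,0,0,0,0,0,0,0,0,0,0,0,0,0,0,0,0,0,0,0,0,0,0,0,0,0,0,0,0,0,0,0,0,0,0,0,0,0,0]' 30
python3 -c "
from h import *
go()
for c in('top','scene'):
    robot.camera(c)
    for l in ('gate','tag_grip'): print(c,l,[(round(d['conf'],2),np.round(d['extent']).tolist()) for d in robot.look_for(c,l)])
"
```

```text
t 3.55 pos [0.4331 0.1686 0.1323] th 55.84 tilt 0.02 F [-0.5  0.3 -0. ] w 0.087 gf 0.0
top gate [(0.49, [216.0, 294.0, 22.0, 12.0])]
top tag_grip [(0.91, [190.0, 291.0, 91.0, 70.0])]
scene gate []
scene tag_grip []invalid input at $: expected a multiple of 5 numbers
```

```bash
python3 -m jog '[0.087,0,0.0018,0.019,0, 0.087,0,0,0.019,0, 0.087,0,0,0.019,0, 0.087,0,0,0.019,0, 0.087,0,0,0.019,0, 0.087,0,0,0,0, 0,0,0,0,0, 0,0,0,0,0, 0,0,0,0,0, 0,0,0,0,0, 0,0,0,0,0, 0,0,0,0,0]' 30
python3 -c "
from h import *
import cv2
go()
cv2.imwrite('pics/t2.png',cv2.resize(robot.camera('top')[230:340,120:260],None,fx=5,fy=5,interpolation=cv2.INTER_CUBIC))
"
```

```text
time: 5.35
position: [0.4347, 0.1665, 0.0376]
tool_rot: [0.884, 0.468, -0.0, -0.0]
ft_force: [1.2, 0.4, -0.6]
grip_width: 0.035
grip_force: 0.0
t 5.35 pos [0.4347 0.1665 0.0376] th 55.76 tilt 0.0 F [ 1.2  0.4 -0.6] w 0.035 gf 0.0
```

View pics/t2.png

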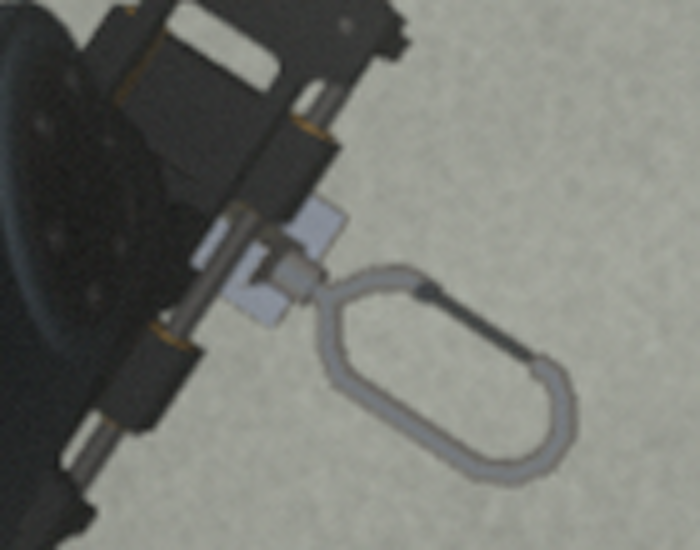

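Jaws are straddling the plate symmetrically, hook free at the right (loop centre at about crop (450, 370)); still closing. Finish closing and lift.

```bash
python3 -m jog '[0,0,0,0,0, 0,0,0,0,0, 0,0,0,0,0, 0,0,0,0,0, 0,0,0,0,0, 0,0,0,0,0]' 40
python3 -c "
from h import *
go()"
python3 -m jog '[0,0,0,-0.015,0, 0,0,0,-0.02,0, 0,0,0,-0.02,0, 0,0,0,-0.015,0, 0,0,0,0,0]'
python3 - <<'E'
from h import *
import cv2
i=robot.camera('top');cv2.imwrite('pics/t3.png',cv2.resize(i[230:340,120:260],None,fx=5,fy=5,interpolation=cv2.INTER_CUBIC))
go()
E
```

```text
time: 6.15
position: [0.4347, 0.1665, 0.0375]
tool_rot: [0.884, 0.468, -0.0, -0.0]
ft_force: [-1.1, 1.3, -0.5]
grip_width: 0.0139
grip_force: 40.0
t 6.15 pos [0.4347 0.1665 0.0375] th 55.76 tilt 0.01 F [-1.1  1.3 -0.5] w 0.0139 gf 40.0
time: 6.78
position: [0.4356, 0.1666, 0.1091]
tool_rot: [0.884, 0.468, 0.002, 0.001]
ft_force: [0.5, -0.1, -2.5]
grip_width: 0.0136
grip_force: 40.0
t 6.83 pos [0.435  0.1665 0.1084] th 55.76 tilt 0.1 F [ 0.4  0.3 -2.9] w 0.0137 gf 40.0
```

View pics/t3.png

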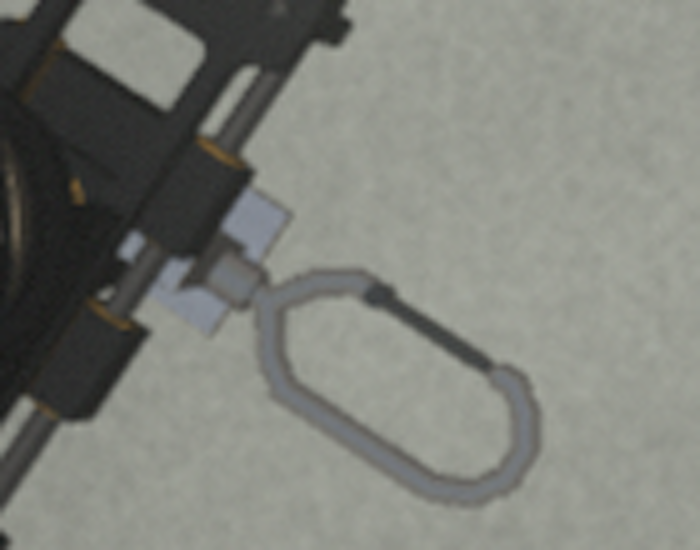

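```bash
python3 - <<'E'
from h import *
C=lambda u,v:cr(u,v,0,0,5,120,230)
p=fit([('top',C(378,295),(74,19,-8)),('top',C(463.4,427.4),(116,0,-8))],.101,(.435,.167,-2.17))
a=np.radians(-124.24);d=np.array([.435,.1665])-p[:2]
print('TCP in tag mm',1e3*(d@[np.cos(a),np.sin(a)]),1e3*(d@[-np.sin(a),np.cos(a)]))
rg=np.array([.5742,-.1384]);psi=2.3-90
for ox in (0,):
  P=[]
  for l,z in(((102,60),.09),((102,38),.04),((102,-5),.04),((123,-5),.04)):
    a=np.radians(psi);R=np.array([[np.cos(a),-np.sin(a)],[np.sin(a),np.cos(a)]])
    t=rg-R@(np.array(l)/1e3);P.append((*t,z,psi+180))
  print(np.round(P,4).tolist());go(*P)
E
```

```text
[ 0.434   0.1692 -2.1527] -123.34
[[0.1, 0.1], [-0.1, -0.1]]
TCP in tag mm 1.701870619444286 2.349689569957033
[[0.5102, -0.0389, 0.09, 92.3], [0.5321, -0.038, 0.04, 92.3], [0.5751, -0.0363, 0.04, 92.3], [0.5743, -0.0153, 0.04, 92.3]]
t 6.83 pos [0.435  0.1665 0.1084] th 55.76 tilt 0.1 F [ 0.4  0.3 -2.9] w 0.0137 gf 40.0
roll -3.654 then xyz mm [-208.3, 66.8, 18.4]
roll 0.0 then xyz mm [0.0, 22.0, 50.0]
roll 0.0 then xyz mm [0.0, 43.0, -0.0]
roll 0.0 then xyz mm [21.0, 0.0, -0.0]
```

```bash
python3 -m jog '[0,0,0,0,-0.913, 0,0,0,0,-0.913, 0,0,0,0,-0.913, 0,0,0,0,-0.915, 0,-0.025,0.008,0.002,0, 0,-0.035,0.011,0.003,0, 0,-0.035,0.011,0.003,0, 0,-0.035,0.011,0.003,0, 0,-0.035,0.011,0.003,0, 0,-0.025,0.009,0.002,0, 0,-0.018,0.006,0.002,0, 0,0,0,0,0]'
python3 - <<'E'
from h import *
go((.5321,-.038,.04,92.3),(.5751,-.0363,.04,92.3))
E
```

```text
time: 8.32
position: [0.5103, -0.0395, 0.0891]
tool_rot: [0.693, 0.72, -0.0, -0.0]
ft_force: [0.7, 0.2, -2.1]
grip_width: 0.0136
grip_force: 40.0
t 8.32 pos [ 0.5103 -0.0395  0.0891] th 92.19 tilt 0.01 F [ 0.7  0.2 -2.1] w 0.0136 gf 40.0
roll -0.011 then xyz mm [0.7, 21.8, 49.1]
roll 0.0 then xyz mm [-0.0, 43.0, -0.0]
```

```bash
python3 -m jog '[0,0,0,0.015,0, 0,0,0.005,0.015,0, 0,0,0.005,0.010,0, 0,0,0.003,0.0085,0, 0,0,0,0,0, 0,0,0,0,0]'
python3 - <<'E'
from h import *
import cv2
f=lambda i:cv2.resize(i,None,fx=5,fy=5,interpolation=cv2.INTER_CUBIC)
i=robot.camera('top')[150:235,275:375];j=robot.camera('scene')[230:340,285:435]
o=np.zeros((600,800,3),np.uint8);o[:425,:500]=f(i);o[:385,500:800]=cv2.resize(robot.camera('scene')[265:342,300:360],(300,385),interpolation=cv2.INTER_CUBIC)
cv2.imwrite('pics/t4.png',o)
go((.5321,-.038,.04,92.3),(.5751,-.0363,.04,92.3))
E
```

```text
time: 9.07
position: [0.523, -0.0381, 0.0411]
tool_rot: [0.693, 0.721, -0.0, -0.0]
ft_force: [0.5, 0.5, -2.2]
grip_width: 0.0139
grip_force: 40.0
t 9.22 pos [ 0.5231 -0.0382  0.0415] th 92.3 tilt 0.04 F [ 0.3  0.9 -2.3] w 0.0137 gf 40.0
roll -0.0 then xyz mm [-0.2, 9.0, 1.5]
roll 0.0 then xyz mm [-0.0, 43.0, -0.0]
```

View pics/t4.png

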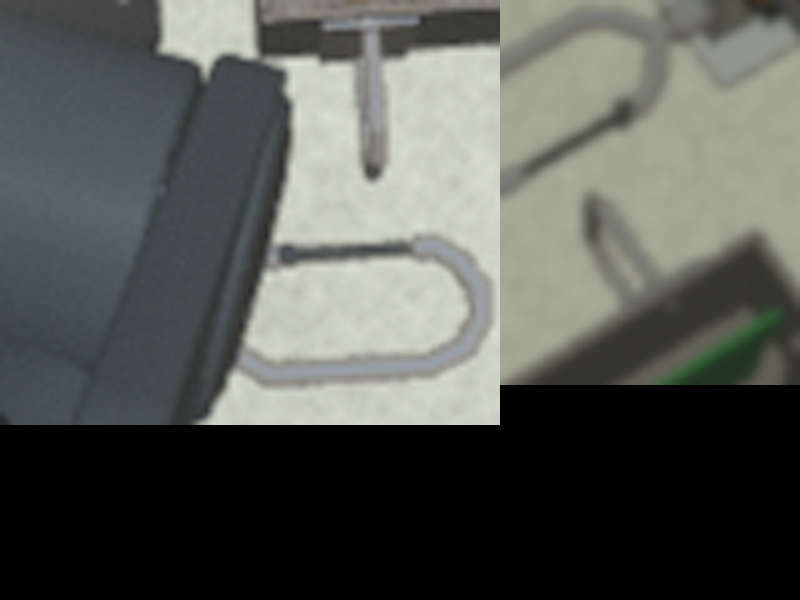

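```bash
python3 -m jog '[0,0,0,0,0, 0,0,0,0,0, 0,0,0.008,0,0, 0,0,0.010,0,0, 0,0,0.008,0,0, 0,0,0.006,0,0, 0,0,0.006,0,0, 0,0,0.006,0,0, 0,0,0.005,0,0, 0,0,0.004,0,0, 0,0,0,0,0, 0,0,0,0,0]' 60
python3 - <<'E'
from h import *
import cv2
i=robot.camera('top')[140:225,275:375]
cv2.imwrite('pics/t5.png',cv2.resize(i,None,fx=5,fy=5,interpolation=cv2.INTER_CUBIC))
go((.5743,-.0153,.04,92.3))
E
```

```text
time: 10.72
position: [0.5773, -0.0353, 0.0412]
tool_rot: [0.693, 0.721, 0.001, 0.001]
ft_force: [-1.7, 5.8, -3.6]
grip_width: 0.0137
grip_force: 60.0
t 10.78 pos [ 0.5773 -0.0353  0.0413] th 92.33 tilt 0.17 F [-1.   5.8 -2.9] w 0.0137 gf 60.0
roll 0.003 then xyz mm [20.1, -2.2, 1.3]
```

View pics/t5.png

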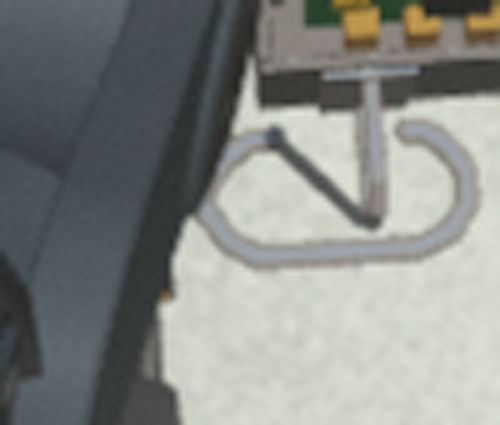

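The gate is pushed open (hinge at crop (275,135), free end at the bar (372,218)); the bar is inside the loop. Now bring it to the round end.

```bash
python3 -m jog '[0,0.005,0,0,0, 0,0.005,0,0,0, 0,0.005,0,0,0, 0,0.005,0,0,0, 0,0,0,0,0, 0,0,0,0,0, 0,0,0,0,0]' 60
python3 - <<'E'
from h import *
import cv2
i=robot.camera('top')[140:225,275:375]
cv2.imwrite('pics/t6.png',cv2.resize(i,None,fx=5,fy=5,interpolation=cv2.INTER_CUBIC))
go((.5743,-.0153,.0375,92.3))
E
```

```text
time: 11.65
position: [0.5752, -0.0162, 0.041]
tool_rot: [0.693, 0.721, -0.0, 0.0]
ft_force: [0.4, -0.8, -2.6]
grip_width: 0.0136
grip_force: 60.0
t 11.7 pos [ 0.5752 -0.0162  0.041 ] th 92.29 tilt 0.01 F [ 1.4  0.2 -2.3] w 0.0135 gf 60.0
roll -0.001 then xyz mm [1.0, -0.9, 3.5]
```

View pics/t6.png

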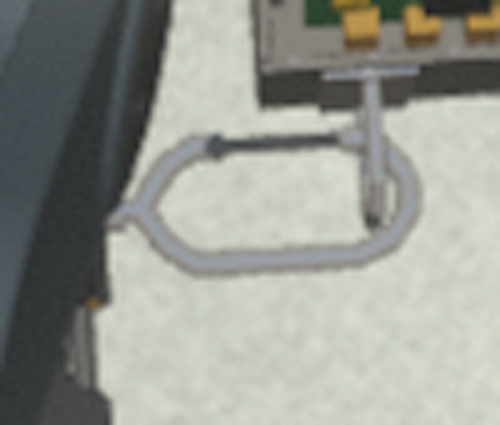

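Gate shut (hinge (215,147), nose (350,138)), bar at (373,220) inside the loop. Centre a little, set down, release, rise.

```bash
python3 -m jog '[0,-0.002,-0.002,0,0, 0,-0.002,-0.002,0,0, 0,0,0,0.0015,0, 0,0,0,0.002,0, 0,0,0,0,0, 0,0,0,0,0, 0.05,0,0,0,0, 0.05,0,0,0,0, 0.05,0,0,0,0, 0.05,0,0,0,0, 0.05,0,0,0,0, 0.05,0,0,0,0]'
python3 -c "
from h import *
go()"
python3 -m jog '[0.05,0,0,-0.005,0, 0.05,0,0,-0.015,0, 0.05,0,0,-0.03,0, 0.05,0,0,-0.03,0, 0.05,0,0,-0.03,0, 0.05,0,0,-0.04,0, 0.05,0.04,0,-0.04,0, 0.05,0.04,0,0,0, 0.05,0.04,0,0,0, 0.05,0.04,0,0,0, 0.05,0,0,0,0]'
python3 - <<'E'
from h import *
import cv2
o=np.zeros((600,800,3),np.uint8)
o[:400,:500]=cv2.resize(robot.camera('top')[130:230,250:375],(500,400),interpolation=cv2.INTER_CUBIC)
o[400:,:400]=cv2.resize(robot.camera('scene')[240:340,290:490],(400,200),interpolation=cv2.INTER_CUBIC)
o[400:,400:]=cv2.resize(robot.camera('scene')[240:340,100:300],(400,200))
cv2.imwrite('pics/t7.png',o);go()
E
```

```text
time: 13.2
position: [0.5714, -0.0202, 0.0375]
tool_rot: [0.693, 0.721, 0.0, -0.0]
ft_force: [-1.0, -0.9, -0.4]
grip_width: 0.0493
grip_force: 0.0
t 13.2 pos [ 0.5714 -0.0202  0.0375] th 92.3 tilt 0.0 F [-1.  -0.9 -0.4] w 0.0493 gf 0.0
time: 14.58
position: [0.5643, 0.1422, 0.2287]
tool_rot: [0.691, 0.723, 0.001, 0.0]
ft_force: [0.4, -0.9, 0.1]
grip_width: 0.0499
grip_force: 0.0
t 14.72 pos [0.565  0.1391 0.2282] th 92.3 tilt 0.05 F [0.6 0.4 0.4] w 0.0501 gf 0.0
```

View pics/t7.png

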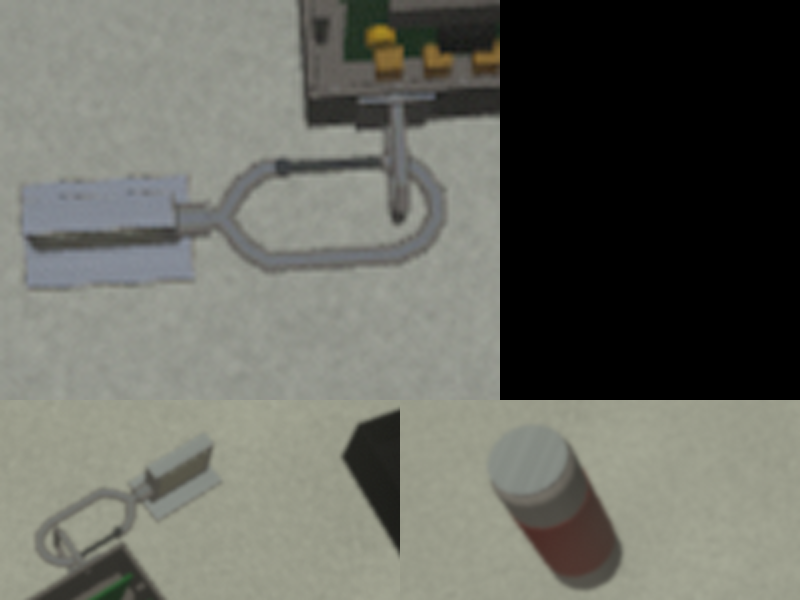

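The tag stands upright, the gate is shut (hinge (282,167) to nose (385,162)), the bar (398,215) is inside the loop, and the can is standing.

```bash
python3 -c "
from rig import robot
print(robot.hand_in())"
```

```text
the job is handed in; nothing more can be done
None
```

The job is handed in, though it returned no verdict. In the last pictures the tag is clipped to the loaded tray's D-ring with the gate shut, standing upright and released, and the spray can is still standing; it took about 15 s.

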